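Clip the snap hook onto the lifting bow

ROBOT

A 6-joint arm with a two-finger parallel gripper is mounted at the origin on a cart in front of the work surface, level with it; the furniture and walls round the work are solid. World frame = base frame: x ahead of the robot, y to its left, z up, the work surface at z = 0. Lengths are in mm, angles in rad, forces in N, time in s.
With the tool pointing down it reaches from about 400 to 925 mm from the base axis. Payload 12.5 kg.
Tool frame: the origin (TCP) lies at the very end of the fingers, on their centre line; the grasp point (between the pads) lies 19 mm behind it; z points along the fingers, y is the line along which they close (so a half turn about z gives the same grasp; the last joint's range is limited). The gripper opens to 95 mm and grips with 3 to 60 N. Pads are 20 mm wide; open, the fingers measure 119 mm over their backs; the gripper's body (75 mm by 180 mm) begins 59 mm behind the grasp point.
Start: joints at [1.09, 0.491, 1.559, -0, 1.092, -0.106], TCP at [228.789, 581.638, 214.661] pointing down, gripper open.
Joint ranges: [-3.1, 3.1], [-0.84, 2.19], [0.05, 2.79], [-1.13, 4.28], [0.06, 2.93], [-2.69, 2.69]. Speed limits (rad/s): [2.22, 2.22, 2.79, 3.14, 3.14, 3.14].

INTERFACE

Orientations are given as [roll, pitch, yaw] about the fixed x, y, z axes, in that order (R = Rz(yaw) Ry(pitch) Rx(roll)).
In Python, from cell import state, imaging, env, spot_in, mark_of gives the robot as it stands. The module is installed in compiled form; this text tells all that it offers.
- The arm moves only by the tool step_arm, never from a script. Its argument "increments" is a list of rows, each an object with "slide": the shift along the tool's x, y, z in m, a list of three; "roll": the turn about the tool's z in rad. A call has 1 to 5 rows; each row is the pose to reach, as a shift and turn from the pose commanded when the call began, along the tool's axes at that moment; what a row does not reach only later rows make up. A row lasts 1/8 s, in which the tool goes at most 62.5 mm and 10.7 degrees, less where a joint would pass 70% of its speed; a pose out of reach is approached as far as the arm can. A call with a gripper value outside its range is refused whole. "fingers" is the opening, from 0 (shut) to 1 (fully open), set as the call begins (left out, the last holds). The fingers move at their own pace and stop on an object; the grip force is fixed at half the most. Time passes only in rows, so rows that repeat a pose let the fingers close. It gives the time, the measured TCP pose, the force, the opening and the grip force at its end, in the units of the state.
- state(): the state, without advancing time (a new reading comes with each control period).
- imaging.read_camera(name): name is "scene" or "top" or "wrist"; returns a dict with "color" (420x560x3 uint8, red, green, blue), "z_map" (420x560 float32, mm along the optical axis (not along the pixel's ray), 0 where there is no reading), "intrinsics" (3x3 intrinsics, pixels), "camera_from_world" (4x4, takes a point from world to camera coordinates). Camera axes: x right, y up, looking along -z (the intrinsics and any distortion apply to the point x, -y, -z); pixel columns grow to the right and rows downward; lengths in mm; the calibration is good to about 2 mm. A picture is of the moment at which its call begins.
- env.job_done(): hands the job in; it is judged then, once.
Trained networks look in the newest picture that a camera, given by its name, has taken for a name from the list of things; names that differ only in an ending like _2 or _b are one class to them, and where a whole thing is asked for, a point or a joint stands for the part that bears it (a point fixed in the world has none). Each returns a list of dicts, best first, with "confidence" (0 to 1); they miss things now and then, are a little off and sometimes report something else, mostly with a low value. They report only what shows in the picture. A call takes as long as a camera call. They do not tell look-alikes from the thing itself.
- spot_in(camera, target): "bbox" ([left, top, right, bottom] in pixels, round what is visible of it).
- mark_of(camera, target): "uv" ([column, row] in pixels: a listed point, or the origin of a listed thing).
The state is a dict: "t": time; "joints": joint angles; "qvel": joint speeds; "tau": joint torques, N m; "eef_pos": TCP position; "tcp_rot": TCP orientation; "ft_force": force on the tool from outside, world axes, zero at the start; "moment": the same for the moment, N m; "opening": opening from 0.0 (shut) to 1.0 (fully open); "grip_force": force on a finger pad.
Only numpy, scipy, OpenCV 4.12 (cv2) and the standard library are available. Lean on these libraries where they do the work, as an engineer would, in place of code of your own. Each camera call takes 0.05 s, during which the arm holds its last target. There are 200 camera calls.

TASK

Take the snap hook out of its cradle and press it, mouth down, over the top bar of the steel bow until its sprung gate has opened and snapped shut under the bar. Then test it: pull the hook up with about 10 N so that the shut gate bears against the bar, hold that for half a second, and let it back down to hang still on the bar by itself. Never press or pull on the bow with more than 25 N, and leave the loose bearing and shackle where they lie.

Things in the scene. Friction and masses are not known exactly. Their poses are not given: they have to be found in the camera images.
- snap_hook: Steel snap hook, 350 g, of 11 mm round bar, standing in the cradle mouth down: a loop, open below between spine (-x side) and nose (+x side), with a tail with an eye under the spine (x -41 to -11 mm, z 0 to 30) and a black grip on top. 78 mm wide in its x, 12 thick in y, 150 tall in z. Origin at the foot of the tail level, z up, x = 0 mid-loop. The nose ends at z = 37 mm, flared outward.
- gate (a joint): Sprung gate closing the hook's mouth: 8 mm bar, centre line at hook z = 52 mm, hinged on the spine at x = -22 mm, free end at x = +20 by the nose. 0 rad shut; swings up into the loop, to 1.25 rad; cannot open outward. A bar pressed against it opens it with 4 to 12 N, slips past its end about 30 mm beyond the shut gate's centre line (gate near 0.9 rad), and the gate snaps shut behind the bar.
- hook_mouth (a point): Best place for the bar to meet the gate: x = +10, y = 0, z = 52 mm of the hook (on the shut gate's centre line, whose underside is 4 mm lower). Good from x = +4 to +16 mm; nearer to the hinge the bar jams and never gets past.
- hook_grip (a point): Middle of the black flat grip, x = 0, y = 0, z = 130 mm of the hook. The grip is 34 mm wide in x, 12 thick in y, z from 106 to 150 mm: take it from above, fingers closing along the hook's y. Fingers reaching below z = 100 mm hit the bar when the hook is fully on.
- hook_crown (a point): Rigid top of the inside of the loop: x = 0, y = 0, z = 100 mm of the hook, rounding down to z = 88 mm at the sides (inside width 42 mm). It rests on the bar when the hook hangs. When the gate has snapped, the bar has only about 10 mm left to the crown. Let go with the crown over the bar, or it swings for some 2 s.
- cradle: Aluminium cradle fixed on the table, 100 x 50 mm, side walls 35 mm high: a slot 13.6 mm wide along its x, in which the hook's tail stands 8 mm above the table, and a post under the nose, 44.5 mm high. The hook lifts out straight up. Origin at the centre of the underside; axes parallel to the hook's.
- bow_foot: Fixed foot, 80 x 120 x 12 mm, with an upright steel bow (inverted U) of 10 mm bar. Origin: centre of its underside. The top bar runs straight above it along its y, straight for 52 mm, legs at y = +-38 mm. The bar's upper side is 143 to 167 mm above the table, varies, unmeasured: feel for it. Its rubber mount gives 1 mm per 8 N. The hook's y goes along the bar, either way round, near its middle.
- bearing_a: Loose ball bearing, 52 mm across, 15 mm high, lying between cradle and bow; origin at the centre of its underside. Bystander.
- clevis_a: Loose steel shackle, 68 x 65 x 18 mm, lying between cradle and bow; origin at the centre of its underside. Bystander.
Things that resemble listed ones, but are neither listed nor needed, are in the scene too. Several things have the shape of the snap_hook; the one meant has the colours described above.

How it is judged (in metres and radians):
On the way, in this order (a step that is already met when the one before it is completed fails the run):
1. the gate has snapped shut with the bar inside the loop (value of joint gate below 0.08 rad and z of hook_crown in the frame of bow_foot between 0.13 and 0.186 m and x of hook_crown in the frame of bow_foot between -0.024 and 0.024 m and y of hook_crown in the frame of bow_foot between -0.03 and 0.03 m), for 0.1 s.
2. the hook is pulled up so that the shut gate bears on the bar with more than 6 N (contact force between snap_hook and bow_foot above 6 N and value of joint gate below 0.08 rad and z of hook_crown in the frame of bow_foot between 0.176 and 0.206 m and x of hook_crown in the frame of bow_foot between -0.03 and 0.03 m and y of hook_crown in the frame of bow_foot between -0.03 and 0.03 m), for 0.2 s.
At the end, for the whole second after the job is handed in: The hook hangs at rest on the bow's bar with its crown (inside top of the loop within 24 mm sideways of the bar and 35 mm of the bar's middle, 130 to 174 mm above the table), the gate shut (under 0.08 rad), the robot clear of it; bearing and shackle within 20 mm of where they lay (value of joint gate below 0.08 rad and z of hook_crown in the frame of bow_foot between 0.13 and 0.174 m and x of hook_crown in the frame of bow_foot between -0.024 and 0.024 m and y of hook_crown in the frame of bow_foot between -0.035 and 0.035 m and linear speed of snap_hook below 0.05 m/s and distance of each of bearing_a, clevis_a from where it was at the start of the episode below 0.02 m); the robot touches nothing.
It fails at once if the hook presses or pulls on the bow with more than 25 N (contact force between snap_hook and bow_foot above 25 N).
It fails at once if the loose bearing or the shackle is pushed away by more than 20 mm (distance of any of bearing_a, clevis_a from where it was at the start of the episode above 0.02 m).
It also fails if it takes over 72 s, if anything falls off the work surface, if the arm or the gripper's body presses on something with over 40 N, if the wrist force passes 120 N, or if a joint passes its speed limit or range.

## Working session

There is one attempt and no reset: what is moved stays moved. The work goes in short steps, Python scripts to look and compute and a tool call to move; the robot and the scene stay as the last step left them, time stands still between calls to the robot, and variables do not carry over. Pictures are saved under pics/ and viewed, at most 10 in all, crops included, and the job is handed in when it is done.

Besides the shell and the picture viewer there is one more tool, called after ">>>" by a JSON object that holds its "fn" and its "kwargs", one argument or row to a line. step_arm: Moves the arm, as the interface text tells. Its arguments: {"type":"object","properties":{"increments":{"type":"array"},"fingers":{"type":"number"}},"required":["increments"]}

```bash
mkdir -p pics; cat > h.py <<'E'
import numpy as np, cv2
from cell import state, imaging, env, spot_in, mark_of
def cam(n):
    d=imaging.read_camera(n); return d
def world(d,u,v,z=None):
    K=np.array(d['intrinsics']);T=np.linalg.inv(np.array(d['camera_from_world']))
    r=np.array([(u-K[0,2])/K[0,0],-(v-K[1,2])/K[1,1],-1.])
    if z is None:
        zz=d['z_map'][int(round(v)),int(round(u))]; return T[:3,:3]@(r*zz)+T[:3,3]
    w=T[:3,:3]@r; return T[:3,3]+w*(z-T[2,3])/w[2]
def save(d,n): cv2.imwrite('pics/'+n,d['color'][:,:,::-1])
E
python3 - <<'E'
from h import *
np.set_printoptions(precision=1,suppress=True)
s=state(); print({k:np.round(v,3) for k,v in s.items()})
ims=[]
for n in('top','scene'):
    d=cam(n); save(d,n+'.png')
    for t in('snap_hook','cradle','bow_foot','bearing_a','clevis_a'):
        for b in spot_in(n,t)[:4]: print(n,t,'box',np.array(b['bbox']),round(b['confidence'],2))
    for t in('hook_grip','hook_crown','hook_mouth','snap_hook','cradle','bow_foot','bearing_a','clevis_a'):
        for b in mark_of(n,t)[:4]:
            u,v=b['uv']; print(n,t,np.array([u,v]),round(b['confidence'],2), world(d,u,v))
E
```

```text
{'t': np.float64(0.0), 'joints': array([ 1.1,  0.5,  1.6,  0. ,  1.1, -0.1]), 'qvel': array([ 0., -0., -0., -0., -0., -0.]), 'tau': array([  0. , -61.3, -25.8,   0.1,   0. ,  -0. ]), 'eef_pos': array([228.7, 581.4, 214.1]), 'tcp_rot': array([-3.1, -0. ,  2.8]), 'ft_force': array([0.4, 0.3, 0. ]), 'moment': array([-0.,  0., -0.]), 'grip_force': np.float64(0.0), 'opening': np.float64(1.003)}
top snap_hook box [393.4 185.2 423.5 220.9] 0.71
top cradle box [376.1 183.9 407.2 239.6] 0.67
top cradle box [404.2 198.4 411.5 212.4] 0.38
top bow_foot box [147.  174.9 216.6 232.3] 0.89
top bearing_a box [284.2 161.8 307.8 188.9] 0.72
top clevis_a box [277.4 200.5 301.8 233.4] 0.68
top hook_grip [416.1 196.9] 0.96 [ 512.8 -220.6  154.9]
top hook_grip [377.6 277.3] 0.6 [ 366.2 -180.9   10.8]
top hook_crown [363.5 276.3] 0.86 [ 367.6 -152.     9.3]
top hook_crown [409.4 203.1] 0.74 [ 505.8 -216.9  125. ]
top hook_crown [416.9 197.2] 0.45 [ 512.1 -221.7  155.8]
top hook_mouth [407.8 201.1] 0.96 [ 519.1 -231.5   62. ]
top hook_mouth [337.1 279.1] 0.8 [360.5 -98.9  -4.4]
top snap_hook [414.4 196.8] 0
[... 950 characters left out ...]
0.18 [562.6   6.9  16.4]
scene hook_crown [340.  156.1] 0.72 [ 646.4 -395.5   -0.1]
scene hook_crown [377.7 239.6] 0.69 [ 361.6 -154.7   12. ]
scene hook_mouth [358.  256.7] 0.92 [362.7 -98.6   2.3]
scene hook_mouth [340.5 171.4] 0.81 [ 595.8 -335.7   -1.7]
scene hook_mouth [339.2 154.5] 0.45 [ 657.1 -405.8   -2.9]
scene snap_hook [350.8 272.6] 0.7 [345.  -55.7   1. ]
scene snap_hook [336.5 198.6] 0.59 [ 503.2 -207.2   17.5]
scene cradle [337.2 200.7] 0.85 [ 500.3 -206.3   14.1]
scene cradle [339.5 173.4] 0.6 [ 518.6 -231.5   61.4]
scene bow_foot [151.3 299.6] 0.93 [515.7 230.6  12.5]
scene bearing_a [240.  230.7] 0.91 [561.2   6.5  12.5]
scene clevis_a [273.3 251. ] 0.97 [483.3  -5.1   0.2]
```

```bash
python3 - <<'E'
import cv2,numpy as np
a=cv2.imread('pics/top.png')[150:300,130:430]; b=cv2.imread('pics/scene.png')[110:340,90:410]
a=cv2.resize(a,(600,300),interpolation=cv2.INTER_CUBIC); b=cv2.resize(b,(417,300),interpolation=cv2.INTER_CUBIC)
c=np.zeros((600,600,3),np.uint8); c[:300]=a; c[300:,:417]=b
cv2.imwrite('pics/mix.png',c)
E
```

```text
(no output)
```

View pics/mix.png

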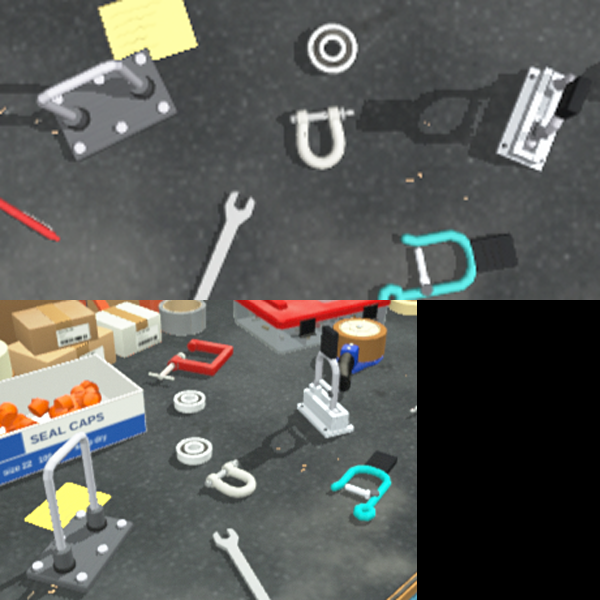

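```bash
python3 - <<'E'
from h import *
np.set_printoptions(precision=1,suppress=True)
P={}
for n in('top','scene'):
    d=cam(n); h,w=d['z_map'].shape
    K=np.array(d['intrinsics']);T=np.linalg.inv(np.array(d['camera_from_world']))
    v,u=np.mgrid[:h,:w]; z=d['z_map']
    p=np.stack([(u-K[0,2])/K[0,0]*z,-(v-K[1,2])/K[1,1]*z,-z],-1)@T[:3,:3].T+T[:3,3]
    p[z==0]=np.nan
    def reg(name,c,r,z0,z1):
        m=(np.hypot(p[...,0]-c[0],p[...,1]-c[1])<r)&(p[...,2]>z0)&(p[...,2]<z1)
        q=p[m]
        if len(q)<4: print(n,name,len(q));return
        R=cv2.minAreaRect(q[:,:2].astype(np.float32))
        e,V=np.linalg.eigh(np.cov(q[:,:2].T)); a=V[:,1]
        print(n,name,len(q),'med',np.median(q,0),'rect',np.array(R[0]),np.array(R[1]),R[2],'axis',a,np.degrees(np.arctan2(a[1],a[0])),'zmax',np.percentile(q[:,2],95))
    reg('grip',(510,-218),50,140,175)
    reg('gripfull',(510,-218),50,118,175)
    reg('loop',(510,-218),60,60,175)
    reg('cradle wall',(510,-218),75,28,40)
    reg('bowbar',(518,230),70,135,185)
    reg('bowfoot',(518,230),95,6,18)
    reg('bowlegs',(518,230),70,30,185)
E
```

```text
top grip 172 med [ 511.  -223.9  155. ] rect [ 512.4 -225.6] [12.9 34.5] 67.49716186523438 axis [-0.9  0.4] 158.23168250718587 zmax 157.84568620609076
top gripfull 227 med [ 510.6 -222.8  153.7] rect [ 512.4 -225.4] [12.9 34.5] 68.12665557861328 axis [-0.9  0.3] 159.66250712838402 zmax 157.78562436444395
top loop 433 med [ 508.3 -221.9  121.8] rect [ 512.  -224.5] [14.7 62.8] 69.5488052368164 axis [-0.9  0.4] 159.07278960074933 zmax 157.1302808560185
top cradle wall 316 med [ 494.1 -216.5   32.9] rect [ 509.8 -224.8] [29.8 96. ] 68.04060363769531 axis [-1.   0.2] 166.30455917311104 zmax 35.84558941710466
top bowbar 262 med [518.6 223.8 152.2] rect [517.9 227.1] [11.  85.8] 27.116708755493164 axis [-0.5  0.9] 117.4496949264835 zmax 155.0995690315702
top bowfoot 1632 med [514.8 223.2  10.3] rect [518.2 226.6] [ 80.8 120.2] 26.946887969970703 axis [-0.5  0.8] 123.21743851478996 zmax 14.96231023926126
top bowlegs 528 med [518.  225.5 134.2] rect [518.5 226.3] [21.9 96.8] 27.057861328125 axis [-0.5  0.9] 117.19965786359279 zmax 154.58072557617268
scene grip 148 med [ 508.4 -220.7  152.4] 
[... 328 characters left out ...]
[15.9 64.5] 71.40631866455078 axis [-0.9  0.3] 159.9018989109685 zmax 158.232700694139
scene cradle wall 353 med [ 502.5 -217.1   34.8] rect [ 510.7 -224.5] [33. 99.] 69.00145721435547 axis [-0.9  0.3] 161.33525577380988 zmax 38.25938008334665
scene bowbar 398 med [511.6 235.8 152.6] rect [517.5 228.2] [10.8 83.8] 26.350791931152344 axis [-0.4  0.9] 116.34026398818929 zmax 156.9306132860927
scene bowfoot 2308 med [508.5 229.5  12.7] rect [518.7 227.8] [ 82.4 121.4] 27.252986907958984 axis [-0.4  0.9] 114.06367954499625 zmax 16.513744877274707
scene bowlegs 1384 med [507.8 244.4  98.3] rect [517.4 227.9] [21.9 96.8] 27.747772216796875 axis [-0.5  0.9] 117.0632138577093 zmax 155.93808584957537
```

The pictures show the bow at mix (100,90) and the grey hook with the black grip, standing in its cradle, at (560,100). The turquoise look-alike lies at (440,260). Next I need to know which side the spine is on.

```bash
cat >> h.py <<'E'
def tool(dx):  # world shift -> tool axes
    from scipy.spatial.transform import Rotation as R
    return R.from_euler('xyz',state()['tcp_rot']).inv().apply(dx)
def cloud(d):
    K=np.array(d['intrinsics']);T=np.linalg.inv(np.array(d['camera_from_world']));z=d['z_map']
    v,u=np.mgrid[:z.shape[0],:z.shape[1]]
    p=np.stack([(u-K[0,2])/K[0,0]*z,-(v-K[1,2])/K[1,1]*z,-z],-1)@T[:3,:3].T+T[:3,3]
    p[z==0]=np.nan; return p
E
python3 - <<'E'
from h import *
np.set_printoptions(precision=3,suppress=True)
s=state(); p=np.array(s['eef_pos']); print(s['tcp_rot'],p)
for w in([450,250,320],[512,-225,320]): print(w,tool(np.array(w)-p))
a=np.radians(158.5);hx=np.array([np.cos(a),np.sin(a)]);hy=np.array([-hx[1],hx[0]])
d=cam('scene'); q=cloud(d)-[512.4,-225.5,8]
X=q[...,:2]@hx; Y=q[...,:2]@hy
for lo in range(36,150,8):
    m=(abs(X)<50)&(abs(Y)<12)&(q[...,2]>=lo)&(q[...,2]<lo+8)
    print(lo,np.histogram(X[m],bins=np.arange(-50,51,10))[0])
c=d['color'][115:220,300:400][:,:,::-1]; cv2.imwrite('pics/hook.png',cv2.resize(c,None,fx=5,fy=5,interpolation=cv2.INTER_CUBIC))
E
```

```text
[3.141 0.    2.767] [228.776 581.66  214.659]
[450, 250, 320] [-327.277 -227.648 -105.365]
[512, -225, 320] [-558.852 -646.983 -105.408]
36 [ 1 11 15  0  0  0  0 15  6  0]
44 [ 0  4 11  1  1  2  2 22  3  0]
52 [ 0  1 15  9 11 10  7 21 11  0]
60 [ 0  0 17  1  0  0  0 13  7  0]
68 [ 0  0 18  0  0  0  0 10  9  0]
76 [ 0  0 19  0  0  0  0  8  9  0]
84 [ 0  3 13  0  0  0  0 18  5  0]
92 [ 0  0  8  7  0  0  1 26  1  0]
100 [ 0  0  2  5  8  5 18 11  0  0]
108 [ 0  0  0  5  8  7 24  0  0  0]
116 [ 0  0  0  8  8 11 25  0  0  0]
124 [ 0  0  0  8 10  8 26  0  0  0]
132 [ 0  0  0  6  8  9 23  0  0  0]
140 [ 0  0  0  6  9 14 23  0  0  0]
148 [ 0  0  0  9 14 16 13  0  0  0]
```

View pics/hook.png

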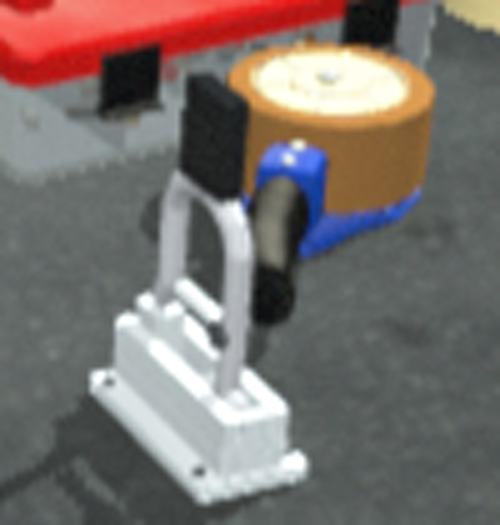

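The spine is the near, lower leg: it stands in the slot and carries the hinge at (215,335). The nose is the far leg, on the post at (145,300). So hook +x points at -21.5° in the world, and the tool yaw already lines up with that.

>>> {"fn": "step_arm", "kwargs": {
  "increments": [
    {"slide": [0,0,-0.06],"roll": 0},
    {"slide": [-0.03,-0.02,-0.105],"roll": 0},
    {"slide": [-0.08,-0.055,-0.105],"roll": 0},
    {"slide": [-0.13,-0.09,-0.105],"roll": 0},
    {"slide": [-0.18,-0.125,-0.105],"roll": 0}
  ]
}}

```text
t: 2.17
eef_pos: [351.2, 397.8, 319.9]
tcp_rot: [3.141, 0.0, 2.767]
ft_force: [0.2, 1.3, -0.6]
opening: 1.0
grip_force: 0.0
```

>>> {"fn": "step_arm", "kwargs": {
  "increments": [
    {"slide": [-0.05,-0.035,0],"roll": 0},
    {"slide": [-0.1,-0.07,0],"roll": 0},
    {"slide": [-0.147,-0.103,0],"roll": 0},
    {"slide": [-0.17,-0.15,0],"roll": 0},
    {"slide": [-0.195,-0.2,0],"roll": 0}
  ]
}}

```text
t: 2.8
eef_pos: [458.9, 140.2, 319.6]
tcp_rot: [3.141, 0.0, 2.767]
ft_force: [1.1, 0.3, 0.2]
opening: 1.0
grip_force: 0.0
```

>>> {"fn": "step_arm", "kwargs": {
  "increments": [
    {"slide": [-0.03,-0.05,0],"roll": 0},
    {"slide": [-0.06,-0.1,0],"roll": 0},
    {"slide": [-0.09,-0.15,0],"roll": 0},
    {"slide": [-0.12,-0.2,0],"roll": 0},
    {"slide": [-0.15,-0.25,0],"roll": 0}
  ]
}}

```text
t: 3.42
eef_pos: [506.9, -147.7, 319.9]
tcp_rot: [3.141, 0.001, 2.767]
ft_force: [1.3, 0.1, 0.4]
opening: 0.999
grip_force: 0.0
```

>>> {"fn": "step_arm", "kwargs": {
  "increments": [
    {"slide": [-0.02,-0.04,0.01],"roll": 0},
    {"slide": [-0.034,-0.072,0.06],"roll": 0},
    {"slide": [-0.034,-0.072,0.08],"roll": 0},
    {"slide": [-0.034,-0.072,0.08],"roll": 0}
  ]
}}

```text
t: 3.92
eef_pos: [511.6, -225.2, 238.4]
tcp_rot: [3.141, -0.003, 2.766]
ft_force: [0.1, 0.4, 0.6]
opening: 1.001
grip_force: 0.0
```

```bash
python3 - <<'E'
from h import *
np.set_printoptions(precision=2,suppress=True)
s=state(); print(s['eef_pos'],s['tcp_rot'])
d=cam('wrist'); save(d,'w1.png'); p=cloud(d)
for lo,hi in((150,170),(28,40)):
    m=(np.hypot(p[...,0]-512,p[...,1]+225)<75)&(p[...,2]>lo)&(p[...,2]<hi)
    q=p[m]; R=cv2.minAreaRect(q[:,:2].astype(np.float32)); print(len(q),R,np.median(q,0))
E
```

```text
[ 511.59 -225.17  238.39] [ 3.14 -0.    2.77]
599 ((512.8433837890625, -227.07518005371094), (11.604987144470215, 34.5977668762207), 66.84202575683594) [ 511.86 -226.55  157.09]
1072 ((510.73040771484375, -226.33343505859375), (29.402931213378906, 96.0475082397461), 67.92555236816406) [ 497.43 -221.59   34.37]
```

View pics/w1.png

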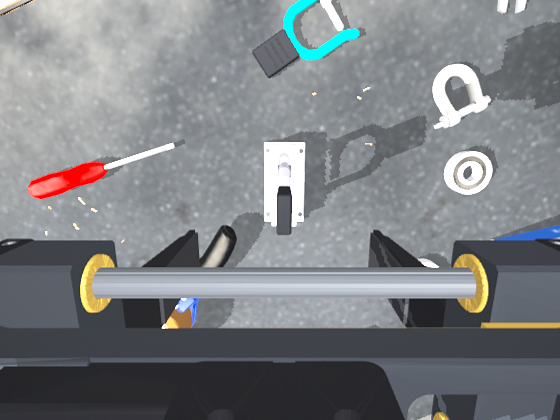

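The grip sits at (284,205), in line between the fingers. A black handle stands near (215,245), so I'll check clearance round the gripper before going down.

```bash
python3 - <<'E'
from h import *
np.set_printoptions(precision=1,suppress=True)
a=np.radians(158.5);hx=np.array([np.cos(a),np.sin(a)]);hy=np.array([hx[1],-hx[0]])
for n in('wrist','scene'):
    d=cam(n); p=cloud(d); q=p[...,:2]-[512.4,-226]
    X=q@hx;Y=q@hy
    m=(abs(X)<70)&(abs(Y)<110)&(p[...,2]>50)&(p[...,2]<190)&~((abs(Y)<14)&(abs(X)<45))
    Q=np.stack([X[m],Y[m],p[...,2][m]],-1); print(n,len(Q)); 
    if len(Q): print(np.percentile(Q,[2,50,98],axis=0)); 
    k=m&(abs(X)<45)&(abs(Y)<100); 
    if k.any(): print('near',k.sum(),np.c_[X[k],Y[k],p[...,2][k]][np.argsort(-p[...,2][k])][::max(1,k.sum()//12)])
E
```

```text
wrist 0
scene 0
```

>>> {"fn": "step_arm", "kwargs": {
  "increments": [
    {"slide": [-0.001,-0.0005,0.05],"roll": 0},
    {"slide": [-0.001,-0.0005,0.09],"roll": 0},
    {"slide": [-0.001,-0.0005,0.112],"roll": 0},
    {"slide": [-0.001,-0.0005,0.117],"roll": 0},
    {"slide": [-0.001,-0.0005,0.117],"roll": 0}
  ]
}}

```text
t: 4.7
eef_pos: [513.5, -225.9, 123.7]
tcp_rot: [-3.141, 0.002, 2.767]
ft_force: [-0.2, 0.1, -0.7]
opening: 0.999
grip_force: 0.0
```

>>> {"fn": "step_arm", "kwargs": {
  "increments": [
    {"slide": [0,0,0],"roll": 0},
    {"slide": [0,0,0],"roll": 0},
    {"slide": [0,0,0],"roll": 0},
    {"slide": [0,0,0],"roll": 0},
    {"slide": [0,0,0],"roll": 0}
  ],
  "fingers": 0
}}

```text
t: 5.32
eef_pos: [512.9, -225.9, 122.6]
tcp_rot: [3.142, 0.0, 2.767]
ft_force: [-0.4, -0.9, -0.1]
opening: 0.528
grip_force: 0.0
```

>>> {"fn": "step_arm", "kwargs": {
  "increments": [
    {"slide": [0,0,0],"roll": 0},
    {"slide": [0,0,0],"roll": 0},
    {"slide": [0,0,0],"roll": 0},
    {"slide": [0,0,0],"roll": 0},
    {"slide": [0,0,0],"roll": 0}
  ]
}}

```text
t: 5.95
eef_pos: [512.9, -225.9, 122.6]
tcp_rot: [3.141, 0.0, 2.767]
ft_force: [0.3, 0.5, -0.4]
opening: 0.125
grip_force: 30.0
```

>>> {"fn": "step_arm", "kwargs": {
  "increments": [
    {"slide": [0,0,0],"roll": 0},
    {"slide": [0,0,0],"roll": 0}
  ]
}}

```text
t: 6.2
eef_pos: [512.9, -225.9, 122.6]
tcp_rot: [3.141, 0.0, 2.767]
ft_force: [0.2, 0.3, -0.5]
opening: 0.126
grip_force: 30.0
```

>>> {"fn": "step_arm", "kwargs": {
  "increments": [
    {"slide": [0,0,-0.02],"roll": 0},
    {"slide": [0,0,-0.055],"roll": 0},
    {"slide": [0,0,-0.105],"roll": 0},
    {"slide": [0,0,-0.155],"roll": 0},
    {"slide": [0,0,-0.185],"roll": 0}
  ]
}}

```text
t: 6.82
eef_pos: [512.8, -226.0, 309.7]
tcp_rot: [-3.141, 0.002, 2.767]
ft_force: [0.4, -0.1, -4.2]
opening: 0.123
grip_force: 30.0
```

```bash
python3 - <<'E'
from h import *
np.set_printoptions(precision=3,suppress=True)
s=state(); p=np.array(s['eef_pos']); print(p,s['tcp_rot'],s['ft_force'],s['opening'],s['joints'])
b=np.radians(27.1);hx=np.array([np.cos(b),np.sin(b),0])
c=np.array([518,227.4,p[2]])
# TCP relative to hook axis: offset along hook x negligible
t=c-10*hx; print('target',t)
for w in([560,0,p[2]],t): print(tool(np.array(w)-p))
E
```

```text
[ 512.835 -225.966  309.709] [-3.141  0.002  2.767] [ 0.447 -0.138 -4.206] 0.12317602866356774 [-0.533  0.313  1.586 -0.     1.241 -1.729]
target [509.098 222.845 309.709]
[ 38.806 227.551  -0.147]
[167.734 416.306  -0.425]
```

>>> {"fn": "step_arm", "kwargs": {
  "increments": [
    {"slide": [0.006,0.04,0],"roll": -0.08},
    {"slide": [0.014,0.09,0],"roll": -0.16},
    {"slide": [0.022,0.14,0],"roll": -0.25},
    {"slide": [0.032,0.19,0],"roll": -0.34},
    {"slide": [0.039,0.228,0],"roll": -0.424}
  ]
}}

```text
t: 7.45
eef_pos: [559.8, 2.5, 307.1]
tcp_rot: [3.141, -0.001, -3.089]
ft_force: [1.0, 0.2, -3.5]
opening: 0.124
grip_force: 30.0
```

```bash
python3 - <<'E'
from h import *
np.set_printoptions(precision=4,suppress=True)
s=state(); p=np.array(s['eef_pos']); print(p,s['tcp_rot'],s['ft_force'])
print(tool(np.array([509.1,222.8,p[2]])-p), 'roll', s['tcp_rot'][2]-np.radians(207.1))
E
```

```text
[559.8215   2.4822 307.1177] [ 3.1414 -0.0011 -3.0886] [ 0.9837  0.1922 -3.5092]
[ 38.9847 222.6944   0.0929] roll -6.703195558673864
```

>>> {"fn": "step_arm", "kwargs": {
  "increments": [
    {"slide": [0.009,0.05,0],"roll": -0.09},
    {"slide": [0.018,0.1,0],"roll": -0.18},
    {"slide": [0.027,0.15,0],"roll": -0.27},
    {"slide": [0.035,0.2,0],"roll": -0.36},
    {"slide": [0.039,0.223,0],"roll": -0.42}
  ]
}}

```text
t: 8.07
eef_pos: [509.0, 223.5, 307.1]
tcp_rot: [3.141, -0.001, -2.668]
ft_force: [0.1, 0.3, -4.6]
opening: 0.126
grip_force: 30.0
```

>>> {"fn": "step_arm", "kwargs": {
  "increments": [
    {"slide": [0,0,0],"roll": 0},
    {"slide": [0,0,0],"roll": 0},
    {"slide": [0,0,0.002],"roll": 0}
  ]
}}

```text
t: 8.45
eef_pos: [510.4, 220.4, 305.5]
tcp_rot: [-3.141, 0.0, -2.674]
ft_force: [0.2, -0.2, -2.9]
opening: 0.12
grip_force: 30.0
```

```bash
python3 - <<'E'
from h import *
np.set_printoptions(precision=2,suppress=True)
s=state(); t=np.array(s['eef_pos']); print(t,s['tcp_rot'],s['ft_force'])
d=cam('scene'); save(d,'s2.png'); d2=cam('wrist')
b=np.radians(27.1);hx=np.array([np.cos(b),np.sin(b)]);hy=np.array([-hx[1],hx[0]])
for n,D in(('scene',d),('wrist',d2),('top',cam('top'))):
    p=cloud(D); r=p[...,:2]-t[:2]; X=r@hx;Y=r@hy;Z=p[...,2]
    m=(abs(X-9)<30)&(abs(Y)<22)&(Z>135)&(Z<172)
    if m.sum()>5: print(n,'bar X rel TCP',m.sum(),np.percentile(X[m],[3,50,97]),'z',np.percentile(Z[m],[50,97]),'slope',np.polyfit(Y[m],X[m],1))
    m=(abs(X)<50)&(abs(Y)<14)&(Z>t[2]-108)&(Z<t[2]-20)
    Zr=Z-t[2]+114.6
    if m.sum()>5:
        for lo in(40,64,76):
            k=m&(Zr>lo)&(Zr<lo+12)
            if k.any(): print(n,'hook z',lo,'X',np.histogram(X[k],bins=np.arange(-45,46,10))[0],'Y',np.percentile(Y[k],[3,50,97]))
c=d['color'][:,:,::-1][80:340,60:320]; cv2.imwrite('pics/s2c.png',cv2.resize(c,(590,590),interpolation=cv2.INTER_CUBIC))
E
```

```text
[510.41 220.42 305.55] [-3.14  0.   -2.67] [ 0.2  -0.18 -2.91]
scene bar X rel TCP 163 [ 4.5   7.29 12.92] z [155.15 157.4 ] slope [-0.    7.92]
scene hook z 40 X [ 0 63 21  8  7 10 17 46  0] Y [-1.42  3.98  7.71]
scene hook z 64 X [ 0 68  5  0  0  0 48 24  0] Y [-1.97  3.75  6.3 ]
scene hook z 76 X [ 0 67  8  0  0  0 48 23  0] Y [-2.2   3.74  6.53]
wrist bar X rel TCP 250 [ 4.84  8.6  13.69] z [154.45 156.22] slope [0.  8.8]
wrist hook z 40 X [ 0 33  0  0  0  0  0  0  0] Y [-7.29 -1.47  5.09]
wrist hook z 64 X [ 0 44  0  0  0  0  0  0  0] Y [-5.91 -0.76  3.67]
wrist hook z 76 X [ 0 52  0  0  0  0  0  0  0] Y [-5.87 -1.39  3.68]
top bar X rel TCP 100 [ 4.96  8.76 13.92] z [152.94 156.07] slope [0.02 9.11]
top hook z 40 X [ 0 17  4 10  7  4  0  2  0] Y [-7.42 -3.12  3.53]
top hook z 64 X [ 0 16  0  0  0  0  0  0  0] Y [-5.06 -2.6   1.72]
top hook z 76 X [ 0 20  0  0  0  0  0  0  0] Y [-5.2  -2.52  4.03]
```

View pics/s2c.png

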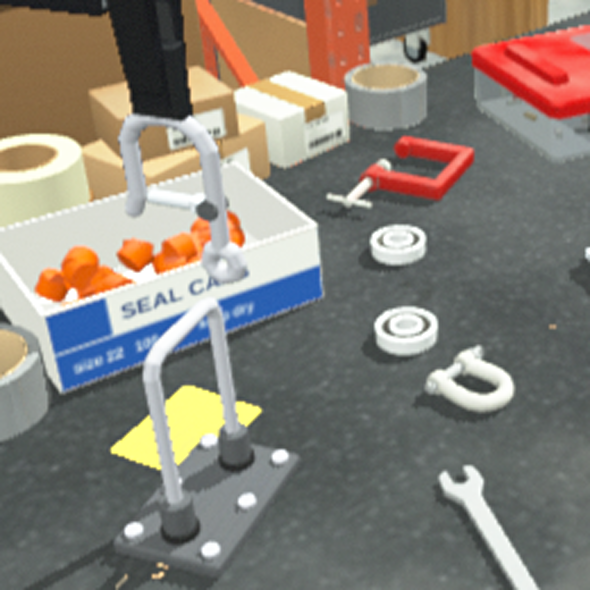

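The hook hangs straight above the bar, with its tail on the robot side at (225,265) and its nose at (135,205). The bar lies at hook x of about +9, with its top near 155.5 mm. I can go down.

>>> {"fn": "step_arm", "kwargs": {
  "increments": [
    {"slide": [0.0,0,0.02],"roll": 0},
    {"slide": [0,0,0.04],"roll": 0},
    {"slide": [0,0,0.06],"roll": 0},
    {"slide": [0,0,0.071],"roll": 0},
    {"slide": [0,0,0.075],"roll": 0}
  ]
}}

```text
t: 9.22
eef_pos: [510.2, 221.2, 230.3]
tcp_rot: [3.141, -0.0, -2.673]
ft_force: [0.3, -0.0, -3.8]
opening: 0.125
grip_force: 30.0
```

>>> {"fn": "step_arm", "kwargs": {
  "increments": [
    {"slide": [0.0,0,0.003],"roll": 0},
    {"slide": [0,0,0.006],"roll": 0},
    {"slide": [0,0,0.009],"roll": 0},
    {"slide": [0,0,0.012],"roll": 0}
  ]
}}

```text
t: 9.72
eef_pos: [510.2, 221.4, 219.0]
tcp_rot: [-3.141, 0.001, -2.672]
ft_force: [-0.6, 0.5, 0.3]
opening: 0.122
grip_force: 30.0
```

>>> {"fn": "step_arm", "kwargs": {
  "increments": [
    {"slide": [0.0,0,0.0025],"roll": 0},
    {"slide": [0,0,0.005],"roll": 0},
    {"slide": [0,0,0.0075],"roll": 0},
    {"slide": [0,0,0.01],"roll": 0}
  ]
}}

```text
t: 10.22
eef_pos: [510.7, 221.6, 208.9]
tcp_rot: [-3.141, 0.002, -2.672]
ft_force: [1.8, 1.8, 4.5]
opening: 0.124
grip_force: 30.0
```

>>> {"fn": "step_arm", "kwargs": {
  "increments": [
    {"slide": [0.0,0,0.0025],"roll": 0},
    {"slide": [0,0,0.005],"roll": 0},
    {"slide": [0,0,0.0075],"roll": 0},
    {"slide": [0,0,0.01],"roll": 0}
  ]
}}

```text
t: 10.72
eef_pos: [510.0, 221.3, 198.5]
tcp_rot: [3.142, -0.0, -2.672]
ft_force: [0.6, -0.0, 5.3]
opening: 0.122
grip_force: 30.0
```

>>> {"fn": "step_arm", "kwargs": {
  "increments": [
    {"slide": [0.0,0,0.002],"roll": 0},
    {"slide": [0,0,0.004],"roll": 0},
    {"slide": [0,0,0.006],"roll": 0},
    {"slide": [0,0,0.008],"roll": 0},
    {"slide": [0,0,0.01],"roll": 0}
  ]
}}

```text
t: 11.35
eef_pos: [509.6, 221.2, 188.2]
tcp_rot: [3.141, -0.001, -2.672]
ft_force: [-3.1, -1.7, 3.0]
opening: 0.126
grip_force: 30.0
```

>>> {"fn": "step_arm", "kwargs": {
  "increments": [
    {"slide": [0.0,0,0.0015],"roll": 0},
    {"slide": [0,0,0.003],"roll": 0},
    {"slide": [0,0,0.0045],"roll": 0}
  ]
}}

```text
t: 11.72
eef_pos: [509.1, 221.0, 183.4]
tcp_rot: [3.141, -0.003, -2.672]
ft_force: [-5.7, -3.0, -1.4]
opening: 0.13
grip_force: 30.0
```

>>> {"fn": "step_arm", "kwargs": {
  "increments": [
    {"slide": [0.0,0,0.001],"roll": 0},
    {"slide": [0,0,0.002],"roll": 0},
    {"slide": [0,0,0.002],"roll": 0}
  ]
}}

```text
t: 12.1
eef_pos: [510.3, 221.5, 181.9]
tcp_rot: [3.141, 0.0, -2.672]
ft_force: [-0.0, 0.1, -3.1]
opening: 0.122
grip_force: 30.0
```

The force has dropped back to the hook's own weight, so the gate has snapped. I'll centre the hook over the bar, then pull up.

>>> {"fn": "step_arm", "kwargs": {
  "increments": [
    {"slide": [-0.003,0,0],"roll": 0},
    {"slide": [-0.006,0,0],"roll": 0},
    {"slide": [-0.009,0,0],"roll": 0},
    {"slide": [-0.009,0,0],"roll": 0}
  ]
}}

```text
t: 12.6
eef_pos: [518.4, 225.5, 182.1]
tcp_rot: [3.142, 0.0, -2.672]
ft_force: [1.0, -0.2, -4.0]
opening: 0.127
grip_force: 30.0
```

```bash
python3 - <<'E'
from h import *
s=state(); print(s['eef_pos'],s['ft_force'])
d=cam('scene'); c=d['color'][:,:,::-1][120:330,90:230]; cv2.imwrite('pics/s3.png',cv2.resize(c,(400,600),interpolation=cv2.INTER_CUBIC))
E
```

```text
[518.37429479 225.5173378  182.12119258] [ 0.96437812 -0.19322468 -3.96220129]
```

View pics/s3.png

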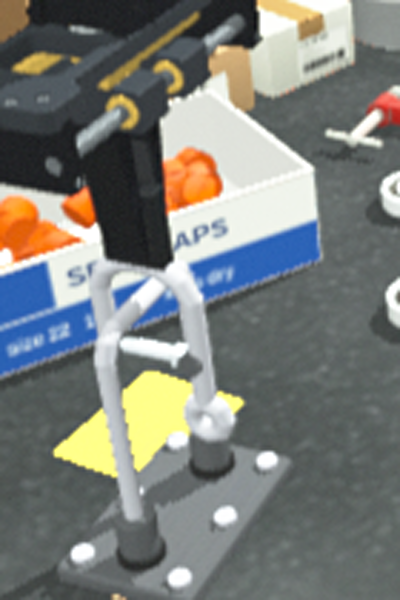

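The bar runs through the loop near (140,300), and the shut gate lies under it at (150,350). I'm pulling up gently.

>>> {"fn": "step_arm", "kwargs": {
  "increments": [
    {"slide": [0,0,-0.005],"roll": 0},
    {"slide": [0,0,-0.01],"roll": 0},
    {"slide": [0,0,-0.015],"roll": 0},
    {"slide": [0,0,-0.018],"roll": 0},
    {"slide": [0,0,-0.018],"roll": 0}
  ]
}}

```text
t: 13.28
eef_pos: [518.2, 225.4, 200.5]
tcp_rot: [-3.142, 0.001, -2.672]
ft_force: [-0.3, -0.5, -4.0]
opening: 0.125
grip_force: 30.0
```

>>> {"fn": "step_arm", "kwargs": {
  "increments": [
    {"slide": [0,0,-0.001],"roll": 0},
    {"slide": [0,0,-0.002],"roll": 0},
    {"slide": [0,0,-0.003],"roll": 0},
    {"slide": [0,0,-0.003],"roll": 0}
  ]
}}

```text
t: 13.78
eef_pos: [518.2, 225.4, 203.2]
tcp_rot: [3.142, 0.0, -2.672]
ft_force: [-0.8, -0.5, -3.4]
opening: 0.126
grip_force: 30.0
```

>>> {"fn": "step_arm", "kwargs": {
  "increments": [
    {"slide": [0,0,-0.0007],"roll": 0},
    {"slide": [0,0,-0.0015],"roll": 0},
    {"slide": [0,0,-0.0015],"roll": 0}
  ]
}}

```text
t: 14.15
eef_pos: [518.2, 225.4, 204.7]
tcp_rot: [3.142, 0.0, -2.672]
ft_force: [-0.0, -0.1, -3.7]
opening: 0.124
grip_force: 30.0
```

>>> {"fn": "step_arm", "kwargs": {
  "increments": [
    {"slide": [0,0,-0.0007],"roll": 0},
    {"slide": [0,0,-0.0015],"roll": 0},
    {"slide": [0,0,-0.0015],"roll": 0}
  ]
}}

```text
t: 14.52
eef_pos: [518.1, 225.4, 205.9]
tcp_rot: [3.141, -0.0, -2.672]
ft_force: [-0.1, 0.5, -8.8]
opening: 0.121
grip_force: 30.0
```

>>> {"fn": "step_arm", "kwargs": {
  "increments": [
    {"slide": [0,0,-0.0006],"roll": 0},
    {"slide": [0,0,-0.0006],"roll": 0}
  ]
}}

```text
t: 14.78
eef_pos: [518.0, 225.4, 206.4]
tcp_rot: [3.141, -0.0, -2.672]
ft_force: [1.4, 0.8, -11.8]
opening: 0.122
grip_force: 30.0
```

Contact is about 8 N, so I'll go slightly higher and hold.

>>> {"fn": "step_arm", "kwargs": {
  "increments": [
    {"slide": [0,0,-0.0003],"roll": 0},
    {"slide": [0,0,-0.0003],"roll": 0},
    {"slide": [0,0,-0.0003],"roll": 0},
    {"slide": [0,0,-0.0003],"roll": 0},
    {"slide": [0,0,-0.0003],"roll": 0}
  ]
}}

```text
t: 15.4
eef_pos: [518.0, 225.4, 206.9]
tcp_rot: [3.141, -0.0, -2.672]
ft_force: [0.5, 0.7, -13.7]
opening: 0.123
grip_force: 30.0
```

>>> {"fn": "step_arm", "kwargs": {
  "increments": [
    {"slide": [0,0,0],"roll": 0},
    {"slide": [0,0,0],"roll": 0}
  ]
}}

```text
t: 15.65
eef_pos: [518.1, 225.4, 207.0]
tcp_rot: [3.142, -0.0, -2.672]
ft_force: [1.5, 1.2, -14.2]
opening: 0.124
grip_force: 30.0
```

>>> {"fn": "step_arm", "kwargs": {
  "increments": [
    {"slide": [0,0,0.005],"roll": 0},
    {"slide": [0,0,0.012],"roll": 0},
    {"slide": [0,0,0.02],"roll": 0},
    {"slide": [0,0,0.028],"roll": 0},
    {"slide": [0,0,0.032],"roll": 0}
  ]
}}

```text
t: 16.27
eef_pos: [518.0, 225.4, 174.4]
tcp_rot: [3.141, -0.001, -2.672]
ft_force: [0.7, 0.5, -4.2]
opening: 0.123
grip_force: 30.0
```

>>> {"fn": "step_arm", "kwargs": {
  "increments": [
    {"slide": [0,0,0.001],"roll": 0},
    {"slide": [0,0,0.001],"roll": 0},
    {"slide": [0,0,0.001],"roll": 0}
  ]
}}

```text
t: 16.65
eef_pos: [518.3, 225.4, 174.3]
tcp_rot: [-3.142, 0.0, -2.672]
ft_force: [0.3, 0.7, -4.2]
opening: 0.127
grip_force: 30.0
```

>>> {"fn": "step_arm", "kwargs": {
  "increments": [
    {"slide": [0,0,0.001],"roll": 0},
    {"slide": [0,0,0.002],"roll": 0},
    {"slide": [0,0,0.002],"roll": 0}
  ]
}}

```text
t: 17.02
eef_pos: [518.1, 225.4, 172.0]
tcp_rot: [3.142, -0.0, -2.672]
ft_force: [0.1, 0.5, -3.9]
opening: 0.128
grip_force: 30.0
```

>>> {"fn": "step_arm", "kwargs": {
  "increments": [
    {"slide": [0,0,0.0005],"roll": 0},
    {"slide": [0,0,0.001],"roll": 0},
    {"slide": [0,0,0.001],"roll": 0}
  ]
}}

```text
t: 17.4
eef_pos: [518.2, 225.4, 171.0]
tcp_rot: [3.142, 0.0, -2.672]
ft_force: [0.5, 0.4, -4.0]
opening: 0.126
grip_force: 30.0
```

>>> {"fn": "step_arm", "kwargs": {
  "increments": [
    {"slide": [0,0,0.0005],"roll": 0},
    {"slide": [0,0,0.001],"roll": 0},
    {"slide": [0,0,0.001],"roll": 0}
  ]
}}

```text
t: 17.77
eef_pos: [518.2, 225.4, 170.3]
tcp_rot: [-3.142, 0.0, -2.672]
ft_force: [0.4, -0.6, -1.5]
opening: 0.126
grip_force: 30.0
```

>>> {"fn": "step_arm", "kwargs": {
  "increments": [
    {"slide": [0,0,0.0003],"roll": 0},
    {"slide": [0,0,0.0003],"roll": 0},
    {"slide": [0,0,0.0003],"roll": 0},
    {"slide": [0,0,0.0003],"roll": 0}
  ],
  "fingers": 0.5
}}

```text
t: 18.27
eef_pos: [518.2, 225.4, 169.8]
tcp_rot: [3.142, 0.0, -2.672]
ft_force: [-0.8, -0.3, -0.5]
opening: 0.476
grip_force: 0.0
```

>>> {"fn": "step_arm", "kwargs": {
  "increments": [
    {"slide": [0,0,0],"roll": 0},
    {"slide": [0,0,0],"roll": 0},
    {"slide": [0,0,-0.01],"roll": 0},
    {"slide": [0,0,-0.03],"roll": 0},
    {"slide": [0,0,-0.06],"roll": 0}
  ]
}}

```text
t: 18.9
eef_pos: [517.9, 225.3, 230.5]
tcp_rot: [3.141, -0.001, -2.672]
ft_force: [0.5, -0.1, -0.5]
opening: 0.501
grip_force: 0.0
```

>>> {"fn": "step_arm", "kwargs": {
  "increments": [
    {"slide": [0,0,-0.04],"roll": 0},
    {"slide": [0,0,-0.08],"roll": 0},
    {"slide": [0,0,-0.1],"roll": 0},
    {"slide": [0,0,-0.1],"roll": 0},
    {"slide": [0,0,-0.1],"roll": 0}
  ]
}}

```text
t: 19.52
eef_pos: [517.8, 225.3, 329.0]
tcp_rot: [3.141, -0.001, -2.672]
ft_force: [-1.1, -0.2, -0.3]
opening: 0.504
grip_force: 0.0
```

>>> {"fn": "step_arm", "kwargs": {
  "increments": [
    {"slide": [0,0,0],"roll": 0},
    {"slide": [0,0,0],"roll": 0},
    {"slide": [0,0,0],"roll": 0},
    {"slide": [0,0,0],"roll": 0},
    {"slide": [0,0,0],"roll": 0}
  ]
}}

```text
t: 20.15
eef_pos: [518.1, 225.4, 329.7]
tcp_rot: [3.142, -0.0, -2.672]
ft_force: [0.1, -0.4, 0.3]
opening: 0.502
grip_force: 0.0
```

>>> {"fn": "step_arm", "kwargs": {
  "increments": [
    {"slide": [0,0,0],"roll": 0},
    {"slide": [0,0,0],"roll": 0},
    {"slide": [0,0,0],"roll": 0},
    {"slide": [0,0,0],"roll": 0},
    {"slide": [0,0,0],"roll": 0}
  ]
}}

```text
t: 20.78
eef_pos: [518.1, 225.4, 329.8]
tcp_rot: [3.142, 0.0, -2.672]
ft_force: [0.7, 1.3, -0.8]
opening: 0.501
grip_force: 0.0
```

>>> {"fn": "step_arm", "kwargs": {
  "increments": [
    {"slide": [0,0,0],"roll": 0},
    {"slide": [0,0,0],"roll": 0},
    {"slide": [0,0,0],"roll": 0},
    {"slide": [0,0,0],"roll": 0},
    {"slide": [0,0,0],"roll": 0}
  ]
}}

```text
t: 21.4
eef_pos: [518.1, 225.4, 329.7]
tcp_rot: [3.142, 0.0, -2.672]
ft_force: [0.2, 0.3, -1.1]
opening: 0.499
grip_force: 0.0
```

```bash
python3 - <<'E'
from h import *
s=state(); print(s['t'],s['eef_pos'],s['ft_force'])
d=cam('scene'); d2=cam('scene'); print('diff',np.abs(d['color'][120:330,90:230].astype(int)-d2['color'][120:330,90:230]).mean())
c=d2['color'][:,:,::-1][100:330,80:300]; cv2.imwrite('pics/s4.png',cv2.resize(c,(570,596),interpolation=cv2.INTER_CUBIC))
E
```

```text
21.4 [518.13459193 225.40893974 329.72891075] [ 0.19457516  0.27099999 -1.06074913]
diff 1.1594331065759638
```

View pics/s4.png

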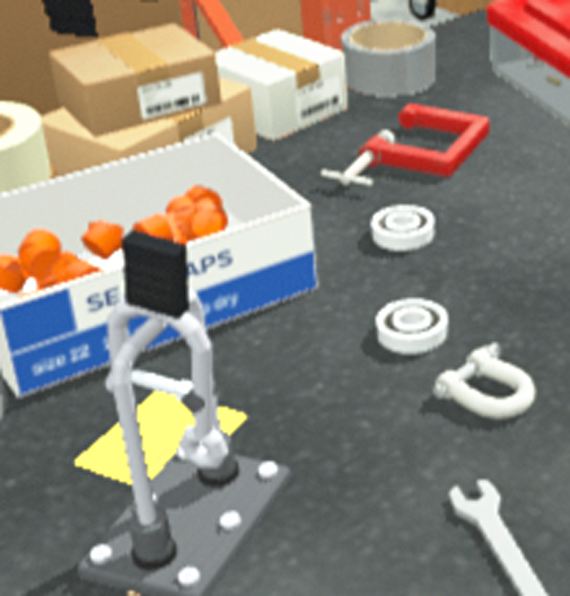

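The hook hangs on the bar at (160,330), with the shut gate at (155,385). The gripper is clear, and the bearing and shackle haven't moved. I'll give any swing a little longer to die out before handing in.

>>> {"fn": "step_arm", "kwargs": {
  "increments": [
    {"slide": [0,0,0],"roll": 0},
    {"slide": [0,0,0],"roll": 0},
    {"slide": [0,0,0],"roll": 0},
    {"slide": [0,0,0],"roll": 0},
    {"slide": [0,0,0],"roll": 0}
  ]
}}

```text
t: 22.12
eef_pos: [518.2, 225.4, 329.8]
tcp_rot: [3.142, 0.0, -2.672]
ft_force: [0.7, 0.0, -0.3]
opening: 0.502
grip_force: 0.0
```

>>> {"fn": "step_arm", "kwargs": {
  "increments": [
    {"slide": [0,0,0],"roll": 0},
    {"slide": [0,0,0],"roll": 0},
    {"slide": [0,0,0],"roll": 0},
    {"slide": [0,0,0],"roll": 0},
    {"slide": [0,0,0],"roll": 0}
  ]
}}

```text
t: 22.75
eef_pos: [518.2, 225.4, 329.7]
tcp_rot: [3.142, 0.0, -2.672]
ft_force: [-0.3, 0.6, -0.3]
opening: 0.498
grip_force: 0.0
```

>>> {"fn": "step_arm", "kwargs": {
  "increments": [
    {"slide": [0,0,0],"roll": 0},
    {"slide": [0,0,0],"roll": 0},
    {"slide": [0,0,0],"roll": 0},
    {"slide": [0,0,0],"roll": 0},
    {"slide": [0,0,0],"roll": 0}
  ]
}}

```text
t: 23.38
eef_pos: [518.2, 225.4, 329.7]
tcp_rot: [3.142, 0.0, -2.672]
ft_force: [-0.2, 0.4, -0.1]
opening: 0.5
grip_force: 0.0
```

```bash
python3 -c "
from cell import env
print(env.job_done())"
```

```text
the job is handed in; nothing more can be done
None
```

The hook snapped over the bar, held a pull of about 10 N for over half a second, and now hangs on the bar by itself with the gripper clear; the job is handed in, with no verdict reported back.

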